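Flip the stock tags on the component bins

TASK

Each component bin has a hinged two-faced stock tag at its front: push the wrong ones over gently with the fingertips, so that only the full bins show the green face up and the empty bins show the red one. Do not shift, tip or lift the bins, and do not disturb the solder spool, flux tin or screwdriver.

Things in the scene. Friction and masses are not known exactly. Their poses are not given: they have to be found in the camera images.
- board: Fixed plywood board 270 x 580 x 12 mm flat on the bench; origin at the centre of its underside, x away from the robot, y along the row of bins, z up. Its yaw and place vary. The four bins stand loose on it (bottoms at z = 12 mm) in a row along its y, 135 mm apart, in any order, square to it.
- bin_caps: FULL bin, heaped with blue capacitors. Loose grey open bin 100 (x) x 85 (y) x 50 mm high, with a black tag block 76 x 30 x 44 mm joined to its -x (robot) side, under the tag. Origin: centre of the bin's underside; axes as the board's. Contents of full bins rise to 65 mm at most. About 250 g empty, 500 to 600 g full.
- tag_caps_hinge (a point): Centre of the hinge line of this bin's tag: 88 mm to -x of the bin's origin, 55 mm above the bin's underside (67 mm above the bench). The line runs along the bin's x, level. The leaning tag's free edge is 37 mm to the side and 29 mm above it. A level sideways push of under 1 N on that edge raises the tag; past upright it falls over by itself.
- tag_caps (a joint): Tag of bin_caps: stiff slippery 25 g plate 60 mm along the hinge, 48 mm from hinge to free edge, 4 mm thick, 6 mm bead on the free edge. It flops sideways to rest at either stop. 0 = upright; +0.9 rad = leaning to the bin's -y, GREEN face up; -0.9 rad = leaning to the bin's +y, RED face up.
- bin_brass: FULL bin, heaped with brass standoffs. Loose grey open bin 100 (x) x 85 (y) x 50 mm high, with a black tag block 76 x 30 x 44 mm joined to its -x (robot) side, under the tag. Origin: centre of the bin's underside; axes as the board's. Contents of full bins rise to 65 mm at most. About 250 g empty, 500 to 600 g full.
- tag_brass_hinge (a point): Centre of the hinge line of this bin's tag: 88 mm to -x of the bin's origin, 55 mm above the bin's underside (67 mm above the bench). The line runs along the bin's x, level. The leaning tag's free edge is 37 mm to the side and 29 mm above it. A level sideways push of under 1 N on that edge raises the tag; past upright it falls over by itself.
- tag_brass (a joint): Tag of bin_brass: stiff slippery 25 g plate 60 mm along the hinge, 48 mm from hinge to free edge, 4 mm thick, 6 mm bead on the free edge. It flops sideways to rest at either stop. 0 = upright; +0.9 rad = leaning to the bin's -y, GREEN face up; -0.9 rad = leaning to the bin's +y, RED face up.
- bin_empty1: EMPTY bin, bare grey floor. Loose grey open bin 100 (x) x 85 (y) x 50 mm high, with a black tag block 76 x 30 x 44 mm joined to its -x (robot) side, under the tag. Origin: centre of the bin's underside; axes as the board's. Contents of full bins rise to 65 mm at most. About 250 g empty, 500 to 600 g full.
- tag_empty1_hinge (a point): Centre of the hinge line of this bin's tag: 88 mm to -x of the bin's origin, 55 mm above the bin's underside (67 mm above the bench). The line runs along the bin's x, level. The leaning tag's free edge is 37 mm to the side and 29 mm above it. A level sideways push of under 1 N on that edge raises the tag; past upright it falls over by itself.
- tag_empty1 (a joint): Tag of bin_empty1: stiff slippery 25 g plate 60 mm along the hinge, 48 mm from hinge to free edge, 4 mm thick, 6 mm bead on the free edge. It flops sideways to rest at either stop. 0 = upright; +0.9 rad = leaning to the bin's -y, GREEN face up; -0.9 rad = leaning to the bin's +y, RED face up.
- bin_empty2: EMPTY bin, bare grey floor. Loose grey open bin 100 (x) x 85 (y) x 50 mm high, with a black tag block 76 x 30 x 44 mm joined to its -x (robot) side, under the tag. Origin: centre of the bin's underside; axes as the board's. Contents of full bins rise to 65 mm at most. About 250 g empty, 500 to 600 g full.
- tag_empty2_hinge (a point): Centre of the hinge line of this bin's tag: 88 mm to -x of the bin's origin, 55 mm above the bin's underside (67 mm above the bench). The line runs along the bin's x, level. The leaning tag's free edge is 37 mm to the side and 29 mm above it. A level sideways push of under 1 N on that edge raises the tag; past upright it falls over by itself.
- tag_empty2 (a joint): Tag of bin_empty2: stiff slippery 25 g plate 60 mm along the hinge, 48 mm from hinge to free edge, 4 mm thick, 6 mm bead on the free edge. It flops sideways to rest at either stop. 0 = upright; +0.9 rad = leaning to the bin's -y, GREEN face up; -0.9 rad = leaning to the bin's +y, RED face up.
- spool: Solder spool, bystander, standing loose on the bench: 48 mm diameter, 50 mm high, silver with blue flanges; origin at the centre of its underside.
- fluxtin: Flux tin, bystander, loose on the bench: silver-coloured round tin 52 mm diameter, 30 mm high; origin at the centre of its underside.
- driver: Screwdriver with yellow handle, bystander, lying loose on the bench beyond the board, 170 mm long; origin under its middle.

How it is judged:
By the outcome, as a careful person would: the job done as asked, in the order asked, and still so for the second after the job is handed in, with the robot touching nothing.
It also fails if it takes over 40 s, if anything falls off the work surface, if the arm or the gripper's body presses on something with over 40 N, if the wrist force passes 120 N, or if a joint passes its speed limit or range.

ROBOT

A 6-joint arm with a two-finger parallel gripper is mounted at the origin on the work surface. World frame = base frame: x ahead of the robot, y to its left, z up, the work surface at z = 0. Lengths are in mm, angles in rad, forces in N, time in s.
With the tool pointing down it reaches from about 400 to 925 mm from the base axis. Payload 12.5 kg.
Tool frame: the origin (TCP) lies at the centre of the arm's flange, where the gripper is bolted on; the fingertips stand 190 mm ahead of it and the grasp point (between the pads) lies 171 mm ahead of it; z points along the fingers, y is the line along which they close (so a half turn about z gives the same grasp; the last joint's range is limited). The gripper opens to 95 mm and grips with 3 to 60 N. Pads are 20 mm wide; open, the fingers measure 119 mm over their backs; the gripper's body (75 mm by 180 mm) begins 59 mm behind the grasp point.
Start: joints at [1.161, 0.491, 1.559, -0, 1.092, -0.106], TCP at [186.944, 596.387, 404.761] pointing down, gripper open.
Joint ranges: [-3.1, 3.1], [-0.84, 2.19], [0.05, 2.79], [-1.13, 4.28], [0.06, 2.93], [-2.69, 2.69]. Speed limits (rad/s): [2.22, 2.22, 2.79, 3.14, 3.14, 3.14].

INTERFACE

Orientations are given as [roll, pitch, yaw] about the fixed x, y, z axes, in that order (R = Rz(yaw) Ry(pitch) Rx(roll)).
In Python, from cell import env, read_camera, search_frame, cut_out gives the robot as it stands. The module is installed in compiled form; this text tells all that it offers.
- The arm moves only by the tool move_arm, never from a script. Its argument "commands" is a list of rows, each a list of 3 entries, a list of its own where there are three numbers: the shift along the world's x, y, z normalised to -1 to 1, where 1 is 0.03 m, then the turn about the world's z normalised to -1 to 1, where 1 is 0.08 rad, then the opening, from -1 (shut) to 1 (fully open), so that 0 is half open. A call has 1 to 20 rows; each row shifts and turns the commanded pose from where the row before left it; what a row does not reach is not made up. A row lasts 1/12 s, in which the tool goes at most 41.7 mm and 7.16 degrees, less where a joint would pass 70% of its speed; a pose out of reach is approached as far as the arm can. A call with a number of a shift or a turn outside -1 to 1 is refused whole. A call with a gripper value outside its range is refused whole. The fingers move at their own pace and stop on an object; the grip force is fixed at half the most. Time passes only in rows, so rows that do not move let the fingers close. It gives the time, the measured TCP pose, the force, the opening and the grip force at its end, in the units of the state.
- env.state(): the state, without advancing time (a new reading comes with each control period).
- read_camera(name): name is "scene" or "top"; returns a dict with "image" (420x560x3 uint8, red, green, blue), "fx", "fy", "cx", "cy" (pixels), "rvec" (rotation vector, rad) and "tvec" (3), from world to camera coordinates, as OpenCV has them. Camera axes: x right, y down, z forward; pixel columns grow to the right and rows downward; lengths in mm; the calibration is good to about 2 mm. A picture is of the moment at which its call begins. There is no depth.
- env.job_done(): hands the job in; it is judged then, once.
Trained networks look in a picture, given as the dict that the camera call returned (one of the last four; its "shot" number tells which), for a name from the list of things; names that differ only in an ending like _2 or _b are one class to them, and where a whole thing is asked for, a point or a joint stands for the part that bears it (a point fixed in the world has none). Each returns a list of dicts, best first, with "confidence" (0 to 1); they miss things now and then, are a little off and sometimes report something else, mostly with a low value. They report only what shows in the picture. A call takes as long as a camera call.
- search_frame(thing, picture): "at" ([column, row] in pixels, amid what is visible of it).
- cut_out(thing, picture): "region" (420x560 bool, what is visible of it) and "at" ([column, row] in pixels, amid what is visible of it).
The state is a dict: "t": time; "joints": joint angles; "qvel": joint speeds; "tau": joint torques, N m; "eef_pos": TCP position; "tcp_rot": TCP orientation; "ft_force": force on the tool from outside, world axes, zero at the start; "moment": the same for the moment, N m; "opening": opening from 0.0 (shut) to 1.0 (fully open); "grip_force": force on a finger pad.
Only numpy, scipy, OpenCV 4.12 (cv2) and the standard library are available. Lean on these libraries where they do the work, as an engineer would, in place of code of your own. Each camera call takes 0.05 s, during which the arm holds its last target. There are 200 camera calls.

## Working session

There is one attempt and no reset: what is moved stays moved. The work goes in short steps, Python scripts to look and compute and a tool call to move; the robot and the scene stay as the last step left them, time stands still between calls to the robot, and variables do not carry over. Pictures are saved under pics/ and viewed, at most 10 in all, crops included, and the job is handed in when it is done.

Besides the shell and the picture viewer there is one more tool, called after "Request:" as a command line: name --argument value ..., lists and objects as JSON in quotes. move_arm: Moves the arm, as the interface text tells. Its arguments: {"type":"object","properties":{"commands":{"type":"array","items":{"type":"array"}}},"required":["commands"]}

```bash
mkdir -p pics
cat > h.py <<'E'
import numpy as np, cv2
from cell import env, read_camera, search_frame, cut_out
def ray(p,uv,z):
    R=cv2.Rodrigues(np.array(p["rvec"],float))[0]; t=np.array(p["tvec"],float).ravel()
    d=R.T@np.array([(uv[0]-p["cx"])/p["fx"],(uv[1]-p["cy"])/p["fy"],1]); c=-R.T@t
    return c+d*(z-c[2])/d[2]
def proj(p,X):
    K=np.array([[p["fx"],0,p["cx"]],[0,p["fy"],p["cy"]],[0,0,1.]])
    return cv2.projectPoints(np.array(X,float).reshape(-1,1,3),np.array(p["rvec"],float),np.array(p["tvec"],float),K,None)[0].reshape(-1,2)
def save(p,n): cv2.imwrite("pics/"+n,cv2.cvtColor(p["image"],cv2.COLOR_RGB2BGR))
E
python3 - <<'E'
from h import *
for n in ["top","scene"]:
    p=read_camera(n); save(p,n+"1.png")
    for k in ["board","bin_caps","bin_brass","bin_empty1","tag_caps","tag_brass","tag_empty1","spool","fluxtin","driver"]:
        for r in search_frame(k,p)[:4]: print(n,k,np.round(r["at"]),round(r["confidence"],2),ray(p,r["at"],{'b':62,'t':80}.get(k[0],20))[:2].round())
E
```

```text
top board [288. 177.] 0.56 [627. -10.]
top board [310. 293.] 0.23 [417. -46.]
top bin_caps [324. 202.] 0.55 [580. -74.]
top bin_brass [251. 194.] 0.76 [595.  59.]
top bin_empty1 [397. 211.] 0.91 [ 562. -208.]
top bin_empty1 [179. 182.] 0.72 [618. 189.]
top tag_caps [313. 239.] 0.69 [513. -52.]
top tag_brass [254. 230.] 0.61 [529.  53.]
top tag_empty1 [181. 218.] 0.7 [552. 182.]
top tag_empty1 [386. 246.] 0.7 [ 499. -181.]
top tag_empty1 [257. 230.] 0.59 [529.  47.]
top tag_empty1 [182. 183.] 0.49 [614. 181.]
top spool [256. 288.] 0.78 [421.  51.]
top fluxtin [310. 291.] 0.56 [415. -50.]
top driver [329. 110.] 0.93 [766. -94.]
scene board [261. 283.] 0.62 [695. -39.]
scene bin_caps [223. 232.] 0.69 [601. -76.]
scene bin_brass [306. 228.] 0.95 [620.  45.]
scene bin_empty1 [135. 238.] 0.92 [ 584. -203.]
scene bin_empty1 [390. 224.] 0.69 [641. 170.]
scene bin_empty1 [305. 228.] 0.32 [620.  43.]
scene tag_caps [228. 177.] 0.91 [513. -54.]
scene tag_brass [293. 172.] 0.73 [525.  48.]
scene tag_empty1 [377. 170.] 0.96 [548. 179.]
scene tag_empty1 [144. 183.] 0.82 [ 499. -182.]
scene spool [277. 150.] 0.76 [415.  48.]
scene fluxtin [221. 152.] 0.97 [399. -54.]
scene fluxtin [278. 148.] 0.42 [410.  51.]
scene driver [230. 349.] 0.85 [760. -94.]
```

View pics/top1.png

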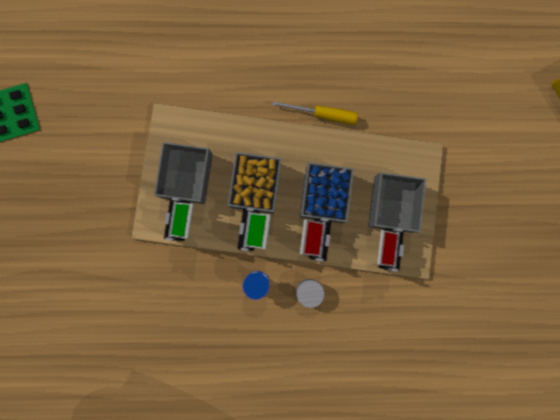

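View pics/scene1.png

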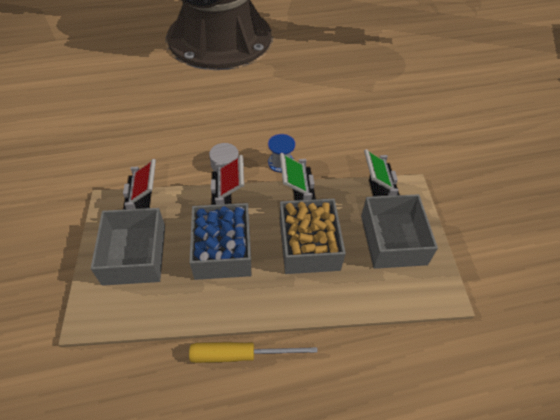

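The bins from +y to -y are empty (green, wrong), brass (green, right), caps (red, wrong) and empty (red, right). In the top view the two wrong tags are at about (180,220) and (314,240). I'll measure their hinges from the coloured faces.

```bash
cat > fit.py <<'E'
from h import *
from scipy.optimize import least_squares
p=read_camera("top"); im=p["image"].astype(int); r,g,b=im[...,0],im[...,1],im[...,2]
cs=[]
for m in [(g>120)&(r<80)&(b<80),(r>120)&(g<60)&(b<60)]:
    m=m.astype(np.uint8); m[:150]=0
    n,l,s,c=cv2.connectedComponentsWithStats(m)
    cs+=[c[i] for i in range(1,n) if s[i,4]>60]
cs=np.array(sorted(cs,key=lambda c:c[0])); print(cs.round(1))
S=np.array([-1,-1,1,1]); Y=135*np.array([1.5,.5,-.5,-1.5])
def H(q,dy=0): 
    c,s=np.cos(q[2]),np.sin(q[2]); y=Y+dy
    return np.c_[q[0]-s*y,q[1]+c*y]
f=lambda q:(proj(p,np.c_[H(q,S*17.5),[83]*4])-cs).ravel()
q=least_squares(f,[520,0,-.14],x_scale=[10,10,.1]); print(q.x.round(3),q.fun.round(2)); print(H(q.x).round(1))
s=env.state(); print(s["eef_pos"],s["tcp_rot"],s["ft_force"],s["opening"],s["t"])
E
python3 fit.py
```

```text
[]Traceback (most recent call last):
  File "fit.py", line 15, in <module>
    q=least_squares(f,[520,0,-.14],x_scale=[10,10,.1]); print(q.x.round(3),q.fun.round(2)); print(H(q.x).round(1))
    return func(*args, **kwargs)
    vector_fun = VectorFunction(
        fun_wrapped,
    ...<6 lines>...
        workers=workers
    )
    self._update_fun()
    ~~~~~~~~~~~~~~~~^^
    self.f = self.fun_wrapped(xp_copy(self.x))
             ~~~~~~~~~~~~~~~~^^^^^^^^^^^^^^^^^
    return np.atleast_1d(self.fun(x))
                         ~~~~~~~~^^^
    return self.f(x, *self.args, **self.kwargs)
           ~~~~~~^^^^^^^^^^^^^^^^^^^^^^^^^^^^^^
  File "fit.py", line 14, in <lambda>
    f=lambda q:(proj(p,np.c_[H(q,S*17.5),[83]*4])-cs).ravel()
                ~~~~~~~~~~~~~~~~~~~~~~~~~~~~~~~~~^~~
ValueError: operands could not be broadcast together with shapes (4,2) (0,)
```

Run:
```python
from h import *
p=read_camera("top");im=p["image"];print(im.dtype,im.shape,im[220,180],im[239,314],im[230,257],im[248,389]); save(p,"top2.png")
```

```text
uint8 (420, 560, 3) [  0 106   0] [102   0   0] [  0 106   0] [100   0   0]
```

View pics/top2.png

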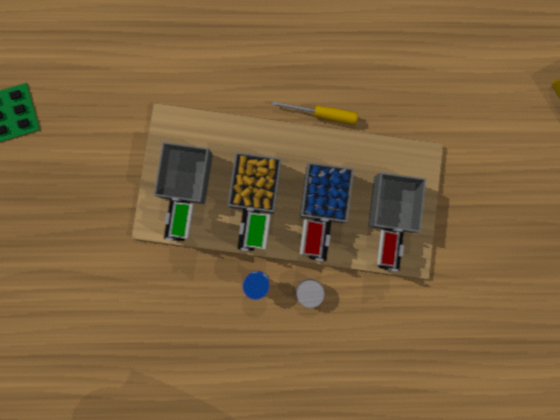

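The scene hasn't changed. The tag colours are just darker than my threshold, so I'll lower it.

```bash
sed -i 's/(g>120)&(r<80)&(b<80),(r>120)&(g<60)&(b<60)/(g>70)\&(r<40)\&(b<40),(r>70)\&(g<30)\&(b<30)/' fit.py; python3 fit.py
```

```text
[[179.6 219.6]
 [255.7 230. ]
 [313.3 238. ]
 [388.9 248.4]]
[ 5.21659e+02 -1.28900e+00 -1.45000e-01] [ 0.61  0.07  0.68  0.14 -0.64 -0.09 -0.66 -0.09]
[[ 550.9  199.1]
 [ 531.4   65.5]
 [ 511.9  -68.1]
 [ 492.4 -201.7]]
[186.92106956 596.40171842 404.75335317] [ 3.14153773e+00 -1.65227096e-06  2.83782829e+00] [ 0.02224005  0.83321567 -0.37155103] 0.9990408698881524 1.25
```

Request:
move_arm --commands '[[[0.3,-0.4,0],1,-1],[[0.6,-0.77,0],1,-1],[[0.6,-0.77,0],0,-1],[[0.6,-0.77,0],0,-1],[[0.6,-0.77,0],0,-1],[[0.6,-0.77,0],0,-1],[[0.6,-0.77,0],0,-1],[[0.6,-0.77,0],0,-1],[[0.6,-0.77,0],0,-1],[[0.6,-0.77,0],0,-1],[[0.6,-0.77,0],0,-1],[[0.6,-0.77,0],0,-1],[[0.6,-0.77,0],0,-1],[[0.6,-0.77,0],0,-1],[[0.6,-0.77,0],0,-1],[[0.6,-0.77,0],0,-1],[[0.6,-0.77,0],0,-1],[[0.6,-0.77,0],0,-1],[[0.3,-0.77,0],0,-1],[[0,0,0],0,-1]]'

```text
t: 2.92
eef_pos: [512.5, 165.6, 404.6]
tcp_rot: [-3.141, 0.0, 2.995]
ft_force: [0.2, 0.6, -0.2]
opening: 0.002
grip_force: 0.0
```

Request:
move_arm --commands '[[[0.5,-0.5,0],0,-1],[[0.47,-0.53,0],0,-1],[[0,0,-0.7],0,-1],[[0,0,-0.7],0,-1],[[0,0,-0.7],0,-1],[[0,0,-0.7],0,-1],[[0,0,-0.7],0,-1],[[0,0,-0.5],0,-1],[[0,0,-0.32],0,-1],[[0,0,0],0,-1]]'

```text
t: 3.75
eef_pos: [539.7, 138.0, 273.6]
tcp_rot: [-3.141, -0.003, 2.998]
ft_force: [0.4, 1.0, -0.5]
opening: 0.003
grip_force: 0.0
```

Run:
```python
from h import *
p=read_camera("scene"); save(p,"s2.png"); print(env.state()["eef_pos"],env.state()["ft_force"])
```

```text
[539.97030038 137.99854153 274.76698898] [-0.44466935 -0.16783639 -0.05806327]
```

View pics/s2.png

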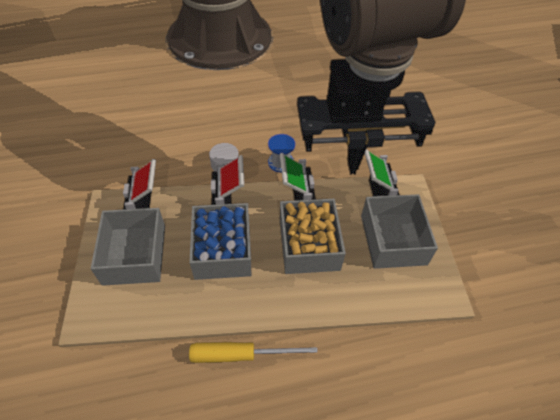

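The closed fingertips are at about (357,168), beside the tag's free edge and clear of the brass tag. Now the slow push to +y, then straight up.

Request:
move_arm --commands '[[[0.03,0.14,0],0,-1],[[0.03,0.14,0],0,-1],[[0.03,0.14,0],0,-1],[[0.03,0.14,0],0,-1],[[0.03,0.14,0],0,-1],[[0.03,0.14,0],0,-1],[[0.03,0.14,0],0,-1],[[0.03,0.14,0],0,-1],[[0.03,0.14,0],0,-1],[[0.03,0.14,0],0,-1],[[0.03,0.14,0],0,-1],[[0.03,0.14,0],0,-1],[[0.03,0.14,0],0,-1],[[0.03,0.14,0],0,-1],[[0,0,0],0,-1],[[0,0,0],0,-1]]'

```text
t: 5.13
eef_pos: [552.7, 196.8, 275.1]
tcp_rot: [3.141, 0.0, 2.998]
ft_force: [0.5, -0.2, -0.1]
opening: 0.003
grip_force: 0.0
```

Run:
```python
from h import *
p=read_camera("scene"); save(p,"s3.png"); print(env.state()["eef_pos"],env.state()["ft_force"])
```

```text
[552.67004747 196.64713359 275.06963774] [-0.08862089  0.50503604 -0.95580993]
```

View pics/s3.png

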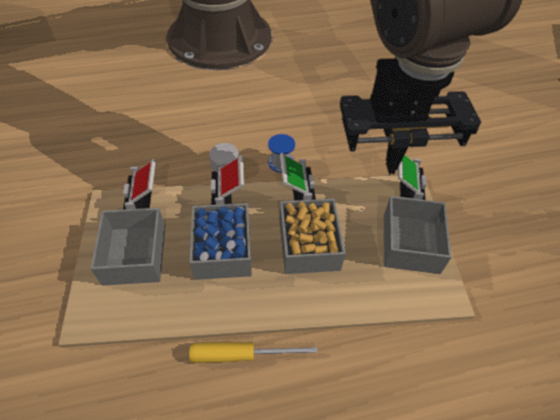

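The push shifted the bin and didn't turn the tag. I'll zoom in to find out why.

```bash
python3 - <<'E'
from h import *
a=cv2.imread("pics/s2.png")[80:280,330:460]; b=cv2.imread("pics/s3.png")[80:280,350:480]
p=read_camera("top"); save(p,"t3.png"); c=cv2.imread("pics/t3.png")[140:260,120:210]
f=lambda i,k:cv2.resize(i,None,fx=k,fy=k,interpolation=cv2.INTER_CUBIC)
c=f(c,2.95); 
o=np.zeros((590,800,3),np.uint8); A=f(a,2); B=f(b,2)
o[:400,:260]=A;o[:400,265:525]=B;o[:c.shape[0],530:530+c.shape[1]]=c
cv2.imwrite("pics/zoom.png",o)
print(proj(p,[[552.7,196.7,85]]))
E
sed 's/^Y=.*//' fit.py >/dev/null; python3 fit.py | head -5
```

```text
[[171.42936886 217.24428548]]
[[255.9 230.2]
 [313.3 238. ]
 [388.9 248.3]]Traceback (most recent call last):
  File "fit.py", line 15, in <module>
    q=least_squares(f,[520,0,-.14],x_scale=[10,10,.1]); print(q.x.round(3),q.fun.round(2)); print(H(q.x).round(1))
    return func(*args, **kwargs)
    vector_fun = VectorFunction(
        fun_wrapped,
    ...<6 lines>...
        workers=workers
    )
    self._update_fun()
    ~~~~~~~~~~~~~~~~^^
    self.f = self.fun_wrapped(xp_copy(self.x))
             ~~~~~~~~~~~~~~~~^^^^^^^^^^^^^^^^^
    return np.atleast_1d(self.fun(x))
                         ~~~~~~~~^^^
    return self.f(x, *self.args, **self.kwargs)
           ~~~~~~^^^^^^^^^^^^^^^^^^^^^^^^^^^^^^
  File "fit.py", line 14, in <lambda>
    f=lambda q:(proj(p,np.c_[H(q,S*17.5),[83]*4])-cs).ravel()
                ~~~~~~~~~~~~~~~~~~~~~~~~~~~~~~~~~^~~
ValueError: operands could not be broadcast together with shapes (4,2) (3,2)
```

View pics/zoom.png

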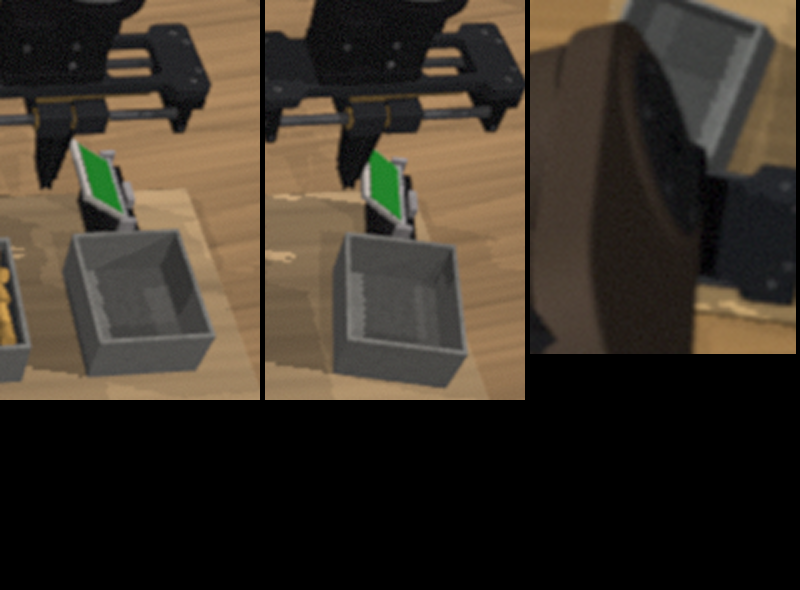

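Diagnosis: the finger's tapered outer side slid under load and friction jammed the bead, so the empty bin slid and turned instead. I'll back off, raise the arm, turn the tool 90° so a straight finger side does the pushing, and measure the bin's displacement.

Request:
move_arm --commands '[[[-0.07,-0.5,0],0,-1],[[-0.07,-0.5,0],0,-1],[[0,-0.2,0.4],0,-1],[[0,0,0.8],-0.98,-1],[[0,0,0.8],-0.98,-1],[[0,0,0.8],-0.98,-1],[[0,0,0.8],-0.98,-1],[[0,0,0.8],-0.98,-1],[[-0.5,0.8,0],-0.98,-1],[[-0.5,0.8,0],-0.98,-1],[[-0.5,0.8,0],-0.98,-1],[[-0.5,0.8,0],-0.98,-1],[[-0.5,0.8,0],-0.98,-1],[[-0.5,0.8,0],-0.98,-1],[[-0.5,0.8,0],-0.98,-1],[[-0.5,0.8,0],-0.98,-1],[[0,0.8,0],-0.98,-1],[[0,0.8,0],-0.98,-1],[[0,0.8,0],-0.98,-1],[[0,0,0],-0.98,-1]]'

```text
t: 6.95
eef_pos: [428.2, 427.0, 408.0]
tcp_rot: [3.14, -0.001, 1.663]
ft_force: [-0.2, 0.3, -1.1]
opening: 0.006
grip_force: 0.0
```

Run:
```python
from h import *
p=read_camera("top"); save(p,"t4.png"); s=read_camera("scene"); save(s,"s4.png"); print(env.state()["eef_pos"],env.state()["tcp_rot"],env.state()["joints"])
a=cv2.imread("pics/top2.png")[130:280,120:320]; b=cv2.imread("pics/t4.png")[130:280,120:320]
f=lambda i,k:cv2.resize(i,None,fx=k,fy=k,interpolation=cv2.INTER_CUBIC)
c=cv2.imread("pics/s4.png")[110:300,290:490]
o=np.zeros((590,800,3),np.uint8); o[:300,:400]=f(a,2); o[:300,400:]=f(b,2); o[300:585,:300]=f(c,1.5)
cv2.imwrite("pics/z4.png",o)
```

```text
[428.28596011 424.70930252 407.74345091] [ 3.14126094e+00 -1.45145744e-04  1.66444878e+00] [ 6.71737550e-01  4.56741335e-01  1.61103650e+00 -6.79234932e-05
  1.07345770e+00  5.78117520e-01]
```

View pics/z4.png

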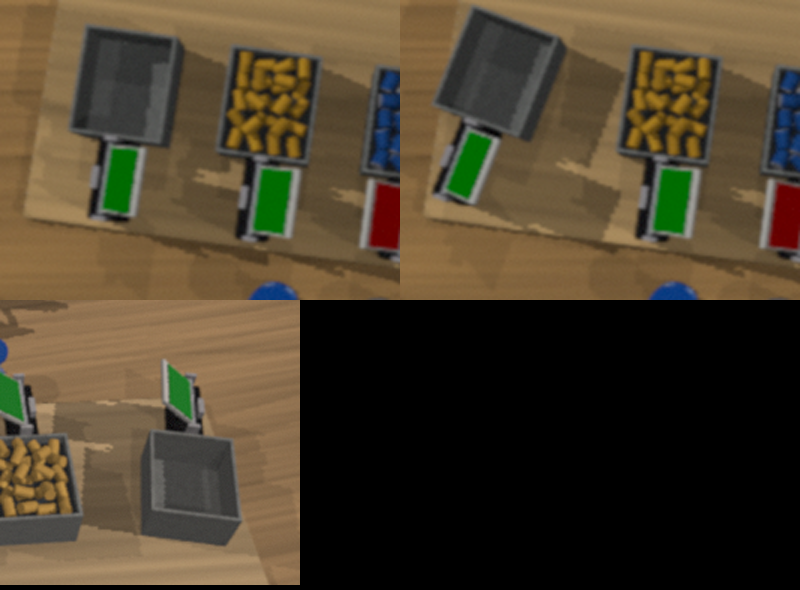

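The empty bin has turned by about -20° and moved to +y. The other three bins haven't moved, and its tag is still green. I can straddle the bin (85 mm wide) with the open gripper and slide it back without lifting it. First I'll measure its pose accurately.

```bash
cat > reg.py <<'E'
from h import *
import sys
p=read_camera("top")
O0=np.array([638.0,186.4]); YAW=-.145
def rect(f,z=62,x0=520,y0=60,n=260):   # pixel (i,j)-> world x=x0+j, y=y0+i
    im=cv2.imread(f,0); jj,ii=np.meshgrid(np.arange(n),np.arange(n))
    uv=proj(p,np.c_[(x0+jj).ravel(),(y0+ii).ravel(),np.full(n*n,z)]).astype(np.float32)
    return cv2.GaussianBlur(cv2.remap(im,uv[:,0].reshape(n,n),uv[:,1].reshape(n,n),cv2.INTER_LINEAR),(0,0),2)
def rot(a): c,s=np.cos(a),np.sin(a); return np.array([[c,-s],[s,c]])
def pose(cur,init):
    A=rect("pics/top2.png"); B=rect(cur); o=np.array([520,60])
    m=np.zeros(A.shape,np.uint8); q=(O0+np.array([[-50,-42],[50,-42],[50,42],[-50,42]])@rot(YAW).T-o)
    cv2.fillPoly(m,[q.round().astype(int)],255); m=cv2.dilate(m,np.ones((9,9)))
    best=None
    for dx in (-15,0,15):
     for dy in (-15,0,15):
      for da in (-.1,0,.1):
        a=init[2]+da; R=rot(a); c=np.array(init[:2])+[dx,dy]-o
        W=np.c_[R,c-R@(O0-o)].astype(np.float32)
        try: cc,W=cv2.findTransformECC(A,B,W,cv2.MOTION_EUCLIDEAN,(3,80,1e-5),m,1)
        except cv2.error: continue
        if best is None or cc>best[0]: best=(cc,W.copy())
    cc,W=best; c=W[:,:2]@(O0-o)+W[:,2]+o; a=np.arctan2(W[1,0],W[0,0])
    return cc,c,a
E
python3 - <<'E'
from reg import *
for f,i in (("pics/top2.png",(638,186,0)),("pics/t4.png",(655,215,-.3))):
    cc,c,a=pose(f,i); print(f,round(cc,3),c.round(1),round(a,3))
z=np.array([[470,8],[564,40],[530,140],[434,105]]); print(np.mean([ray(p,(120+(u-400)/2,130+v/2),62) for u,v in z],0))
z=np.array([[85,27],[180,38],[167,145],[70,132]]); print(np.mean([ray(p,(120+u/2,130+v/2),62) for u,v in z],0))
E
```

```text
pics/top2.png 1.0 [638.  186.4] -0.0
pics/t4.png 0.916 [649.7 210.9] -0.21
[646.908658   206.54732748  62.        ]
[635.49937363 182.83277681  62.        ]
```

Request:
move_arm --commands '[[[0.2,-0.4,0],-1,-1],[[0.4,-0.8,0],-1,-1],[[0.4,-0.8,0],-1,-1],[[0.4,-0.8,0],-1,-1],[[0.4,-0.8,0],-1,-1],[[0.4,-0.8,0],-0.6,-1],[[0.4,-0.8,0],0,-1],[[0.4,-0.8,0],0,-1],[[0.4,-0.8,0],0,-1],[[0.3,-0.8,0],0,-1],[[0.1,-0.6,0],0,-1],[[0,0,0],0,-1],[[0,0,-0.7],0,-1],[[0,0,-0.7],0,-1],[[0,0,-0.7],0,-1],[[0,0,-0.7],0,-1],[[0,0,-0.7],0,-1],[[0,0,-0.6],0,-1],[[0,0,-0.4],0,-1],[[0,0,0],0,-1]]'

```text
t: 8.77
eef_pos: [541.8, 178.3, 270.4]
tcp_rot: [-3.139, 0.002, 1.218]
ft_force: [0.2, 0.4, -0.8]
opening: 0.004
grip_force: 0.0
```

Run:
```python
from h import *
s=env.state(); print(s["eef_pos"],s["tcp_rot"])
y=np.array([.3476,.9376]);x=np.array([.9376,-.3476]); d=s["eef_pos"][:2]-np.array([567.2,241.5]); print("lat",d@y,"along",d@x,"tip",s["eef_pos"][2]-190)
```

```text
[541.82488621 178.3171231  270.39221061] [-3.13862237e+00  1.83585895e-03  1.21848082e+00]
lat -68.06065493451955 along -1.8293386808761125 tip 80.39221061442822
```

The tool is in place. Now I approach 15 mm and follow the free edge's arc, so the finger doesn't slide on the bead.

Request:
move_arm --commands '[[[0.058,0.157,0],0,-1],[[0.058,0.157,0],0,-1],[[0.058,0.157,0],0,-1],[[0.04,0.105,0.13],0,-1],[[0.04,0.105,0.13],0,-1],[[0.046,0.123,0.1],0,-1],[[0.046,0.123,0.1],0,-1],[[0.05,0.138,0.07],0,-1],[[0.05,0.138,0.07],0,-1],[[0.055,0.147,0.03],0,-1],[[0.055,0.147,0.03],0,-1],[[0.056,0.15,0],0,-1],[[0.056,0.15,0],0,-1],[[0.04,0.1,0],0,-1],[[0.04,0.1,0],0,-1],[[0,0,0],0,-1],[[0,0,0],0,-1]]'

```text
t: 10.18
eef_pos: [564.9, 238.5, 291.8]
tcp_rot: [-3.141, 0.0, 1.217]
ft_force: [-0.0, 0.6, 0.3]
opening: 0.004
grip_force: 0.0
```

Run:
```python
from h import *
s=read_camera("scene"); save(s,"s5.png"); print(env.state()["eef_pos"])
a=cv2.imread("pics/s4.png")[80:300,320:480]; b=cv2.imread("pics/s5.png")[80:300,320:480]
f=lambda i,k:cv2.resize(i,None,fx=k,fy=k,interpolation=cv2.INTER_CUBIC)
cv2.imwrite("pics/z5.png",f(np.hstack([a,b]),2.5))
```

```text
[564.83820181 238.34444967 291.83342466]
```

View pics/z5.png

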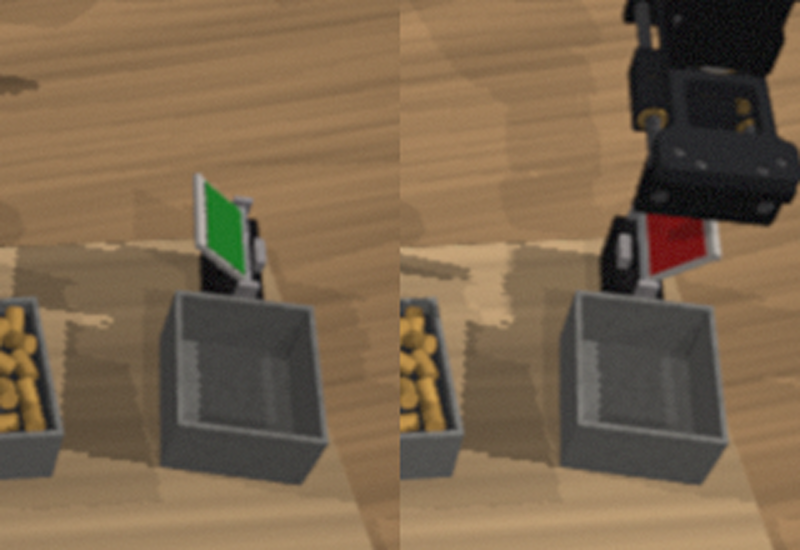

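The tag is now red and the bin didn't move, so the technique works. Next is the caps tag, working in the gap beside it.

Request:
move_arm --commands '[[[0,0,0.5],0,-1],[[0,0,0.8],0,-1],[[0,0,0.8],0.87,-1],[[0,-0.4,0],0.87,-1],[[-0.15,-0.8,0],0.87,-1],[[-0.15,-0.8,0],0,-1],[[-0.15,-0.8,0],0,-1],[[-0.15,-0.8,0],0,-1],[[-0.15,-0.8,0],0,-1],[[-0.15,-0.8,0],0,-1],[[-0.15,-0.8,0],0,-1],[[-0.15,-0.8,0],0,-1],[[-0.15,-0.8,0],0,-1],[[-0.15,-0.45,0],0,-1],[[0,0,0],0,-1],[[0,0,0],0,-1]]'

```text
t: 11.57
eef_pos: [519.8, -3.6, 355.1]
tcp_rot: [3.141, -0.0, 1.424]
ft_force: [-0.3, 0.2, -0.2]
opening: 0.004
grip_force: 0.0
```

Run:
```python
from h import *
s=env.state(); print(s["eef_pos"],s["tcp_rot"], np.array([521.4,-2.8])-s["eef_pos"][:2])
p=read_camera("top"); save(p,"t6.png")
```

```text
[519.77544915  -3.6262314  355.11250847] [ 3.14129623e+00 -7.47439833e-05  1.42401984e+00] [1.62455085 0.8262314 ]
```

Request:
move_arm --commands '[[[0,0,-0.6],0,-1],[[0,0,-0.7],0,-1],[[0,0,-0.7],0,-1],[[0,0,-0.5],0,-1],[[0,0,-0.33],0,-1],[[0,0,0],0,-1]]'

```text
t: 12.12
eef_pos: [519.8, -2.3, 268.4]
tcp_rot: [-3.139, 0.0, 1.427]
ft_force: [0.2, 0.5, -0.6]
opening: 0.004
grip_force: 0.0
```

Request:
move_arm --commands '[[[-0.02,-0.137,0],0,-1],[[-0.02,-0.137,0],0,-1],[[-0.02,-0.137,0],0,-1],[[-0.016,-0.11,0.13],0,-1],[[-0.016,-0.11,0.13],0,-1],[[-0.019,-0.13,0.1],0,-1],[[-0.019,-0.13,0.1],0,-1],[[-0.021,-0.145,0.07],0,-1],[[-0.021,-0.145,0.07],0,-1],[[-0.023,-0.155,0.03],0,-1],[[-0.023,-0.155,0.03],0,-1],[[-0.023,-0.158,0],0,-1],[[-0.023,-0.158,0],0,-1],[[-0.015,-0.105,0],0,-1],[[-0.015,-0.105,0],0,-1],[[0,0,0],0,-1],[[0,0,0],0,-1],[[0,0,0.5],0,-1],[[0,0,0.9],0,-1],[[0,0,0.9],0,-1]]'

```text
t: 13.78
eef_pos: [511.0, -63.4, 359.1]
tcp_rot: [-3.139, -0.0, 1.426]
ft_force: [0.8, -1.2, 0.5]
opening: 0.003
grip_force: 0.0
```

Run:
```python
from h import *
s=read_camera("scene"); save(s,"s7.png"); print(env.state()["eef_pos"],env.state()["tcp_rot"])
from reg import pose
print(pose("pics/t6.png",(650,211,-.21)))
```

```text
[511.64081931 -63.43847271 364.24040936] [3.13624391e+00 5.12573034e-04 1.42621613e+00]
(0.7354580303936837, array([650.8929971 , 210.61613033]), np.float32(-0.19916718))
```

View pics/s7.png

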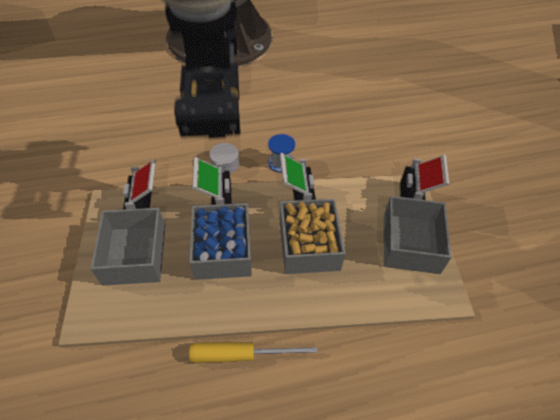

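All four tags now show the right colour. Next I'll slide the displaced bin back, after a check of its absolute width and position from the rim edges that show cleanly.

Run:
```python
from reg import *
for f,c,a in (("pics/top2.png",O0,YAW),("pics/t4.png",np.array([649.7,210.9]),YAW-.21)):
    im=cv2.cvtColor(cv2.imread(f),cv2.COLOR_BGR2LAB)[...,2].astype(np.float32)  # b channel: wood yellowish vs grey
    def prof(g):
        w=c+g@rot(a).T; uv=proj(p,np.c_[w,np.full(len(w),62)]).astype(np.float32)
        return cv2.remap(im,uv[:,:1],uv[:,1:],cv2.INTER_LINEAR).mean()
    v=np.arange(30,56); u=np.linspace(-30,30,25)
    py=[prof(np.c_[u,np.full(25,k)]) for k in v]; px=[prof(np.c_[np.full(25,k+8),u]) for k in v]
    print(f,"y edge",dict(zip(v,np.round(py).astype(int)))); print("x edge",dict(zip(v+8,np.round(px).astype(int))))
```

```text
pics/top2.png y edge {np.int64(30): np.int64(128), np.int64(31): np.int64(128), np.int64(32): np.int64(128), np.int64(33): np.int64(128), np.int64(34): np.int64(128), np.int64(35): np.int64(128), np.int64(36): np.int64(128), np.int64(37): np.int64(128), np.int64(38): np.int64(129), np.int64(39): np.int64(130), np.int64(40): np.int64(131), np.int64(41): np.int64(134), np.int64(42): np.int64(138), np.int64(43): np.int64(143), np.int64(44): np.int64(147), np.int64(45): np.int64(150), np.int64(46): np.int64(151), np.int64(47): np.int64(152), np.int64(48): np.int64(152), np.int64(49): np.int64(152), np.int64(50): np.int64(152), np.int64(51): np.int64(152), np.int64(52): np.int64(152), np.int64(53): np.int64(152), np.int64(54): np.int64(152), np.int64(55): np.int64(152)}
x edge {np.int64(38): np.int64(128), np.int64(39): np.int64(128), np.int64(40): np.int64(128), np.int64(41): np.int64(128), np.int64(42): np.int64(128), np.int64(43): np.int64(128), np.int64(44): np.int64(128), np.int64(45): np.int64(129), np.int64(46): np.int64(129), np.int64(47): np.int64(130), np.int64(48): np.int64(131
[... 1273 characters left out ...]
29), np.int64(40): np.int64(129), np.int64(41): np.int64(128), np.int64(42): np.int64(128), np.int64(43): np.int64(128), np.int64(44): np.int64(128), np.int64(45): np.int64(128), np.int64(46): np.int64(129), np.int64(47): np.int64(129), np.int64(48): np.int64(131), np.int64(49): np.int64(134), np.int64(50): np.int64(139), np.int64(51): np.int64(145), np.int64(52): np.int64(149), np.int64(53): np.int64(152), np.int64(54): np.int64(153), np.int64(55): np.int64(153), np.int64(56): np.int64(153), np.int64(57): np.int64(154), np.int64(58): np.int64(154), np.int64(59): np.int64(154), np.int64(60): np.int64(154), np.int64(61): np.int64(154), np.int64(62): np.int64(154), np.int64(63): np.int64(154)}
```

The rim edges match the model to within 1 mm. The bin is at (650, 211.4) with yaw -0.355, and its target is (638, 186.4) with yaw -0.145.

Request:
move_arm --commands '[[[0.1,0.2,0.3],1,1],[[0.27,0.54,0],1,1],[[0.27,0.54,0],1,1],[[0.27,0.54,0],1,1],[[0.27,0.54,0],1,1],[[0.27,0.54,0],1,1],[[0.27,0.54,0],1,1],[[0.27,0.54,0],1,1],[[0.27,0.54,0],1,1],[[0.27,0.54,0],1,1],[[0.27,0.54,0],1,1],[[0.27,0.54,0],1,1],[[0.27,0.54,0],1,1],[[0.27,0.54,0],1,1],[[0.27,0.54,0],1,1],[[0.27,0.54,0],1,1],[[0.27,0.54,0],1,1],[[0.2,0.4,0],0,1],[[0,0,0],0,1],[[0,0,0],0,1]]'

```text
t: 15.6
eef_pos: [649.5, 214.0, 366.2]
tcp_rot: [-3.14, -0.002, 2.786]
ft_force: [0.5, -0.2, -1.0]
opening: 1.002
grip_force: 0.0
```

Run:
```python
from h import *
s=env.state(); print(s["eef_pos"],s["tcp_rot"],s["opening"],s["t"])
```

```text
[649.46935208 213.97669616 366.2088495 ] [-3.14040118e+00 -1.73230911e-03  2.78639406e+00] 1.0016155896993124 15.6
```

Request:
move_arm --commands '[[[0.02,-0.085,0],0,1],[[0,0,-0.6],0,1],[[0,0,-0.8],0,1],[[0,0,-0.8],0,1],[[0,0,-0.7],0,1],[[0,0,-0.5],0,1],[[0,0,-0.4],0,1],[[0,0,-0.3],0,1],[[0,0,-0.3],0,1],[[0,0,-0.3],0,1],[[0,0,0],0,1]]'

```text
t: 16.52
eef_pos: [650.0, 210.8, 225.4]
tcp_rot: [-3.141, -0.001, 2.786]
ft_force: [0.5, 0.1, -0.2]
opening: 0.996
grip_force: 0.0
```

Request:
move_arm --commands '[[[0,0,0],0,-1],[[0,0,0],0,-1],[[0,0,0],0,-1],[[0,0,0],0,-1]]'

```text
t: 16.85
eef_pos: [650.4, 211.1, 227.5]
tcp_rot: [3.141, 0.001, 2.786]
ft_force: [1.3, -0.1, 1.2]
opening: 0.895
grip_force: 30.0
```

Gripped at 85 mm with no side load. Now I slide it back slowly.

Request:
move_arm --commands '[[[-0.03,-0.06,0],0.2,-1],[[-0.05,-0.1,0],0.33,-1],[[-0.05,-0.1,0],0.33,-1],[[-0.05,-0.1,0],0.33,-1],[[-0.05,-0.1,0],0.33,-1],[[-0.05,-0.1,0],0.33,-1],[[-0.05,-0.1,0],0.33,-1],[[-0.04,-0.1,0],0.33,-1],[[-0.03,-0.06,0],0.12,-1],[[0,0,0],0,-1],[[0,0,0],0,-1],[[0,0,0],0,-1]]'

```text
t: 17.85
eef_pos: [638.3, 186.3, 227.5]
tcp_rot: [-3.142, 0.001, 2.996]
ft_force: [-1.6, -1.1, 5.3]
opening: 0.896
grip_force: 30.0
```

Run:
```python
from h import *
s=env.state(); print(s["eef_pos"],s["tcp_rot"],s["ft_force"],s["grip_force"],s["t"])
```

```text
[638.30900905 186.29349162 227.50930039] [-3.14150251e+00  5.54028209e-04  2.99609242e+00] [-1.575025   -1.14371922  5.34959358] 29.97894823551178 17.85
```

Request:
move_arm --commands '[[[0,0,0],0,1],[[0,0,0],0,1],[[0,0,0],0,1],[[0,0,0.3],0,1],[[0,0,0.5],0,1],[[0,0,0.8],0,1],[[0,0,0.9],0,1],[[0,0,0.9],0,1],[[0,0,0.9],0,1],[[0,0,0.9],0,1],[[-0.5,0.6,0],0,1],[[-0.7,0.8,0],0,1],[[-0.7,0.8,0],0,1],[[-0.7,0.8,0],0,1],[[-0.7,0.8,0],0,1],[[-0.7,0.8,0],0,1],[[-0.7,0.8,0],0,1],[[-0.7,0.8,0],0,1],[[-0.7,0.8,0],0,1],[[-0.5,0.8,0],0,1]]'

```text
t: 19.52
eef_pos: [438.4, 421.4, 383.6]
tcp_rot: [3.141, -0.0, 2.997]
ft_force: [0.6, 0.0, 0.1]
opening: 1.001
grip_force: 0.0
```

Run:
```python
from h import *
p=read_camera("top"); save(p,"t8.png"); s=env.state(); print(s["eef_pos"],s["ft_force"])
from reg import pose
print(pose("pics/t8.png",(638,186.4,0)))
a=cv2.imread("pics/top2.png"); b=cv2.imread("pics/t8.png")
cv2.imwrite("pics/z8.png",cv2.resize(np.vstack([a[95:290,60:450],b[95:290,60:450]]),None,fx=1.5,fy=1.5,interpolation=cv2.INTER_CUBIC))
```

```text
[436.58466738 424.57604091 383.62644587] [-3.0856754   0.97701505 -1.44201707]
(0.9912919583752179, array([638.17421229, 186.74206091]), np.float32(-0.0029052224))
```

View pics/z8.png

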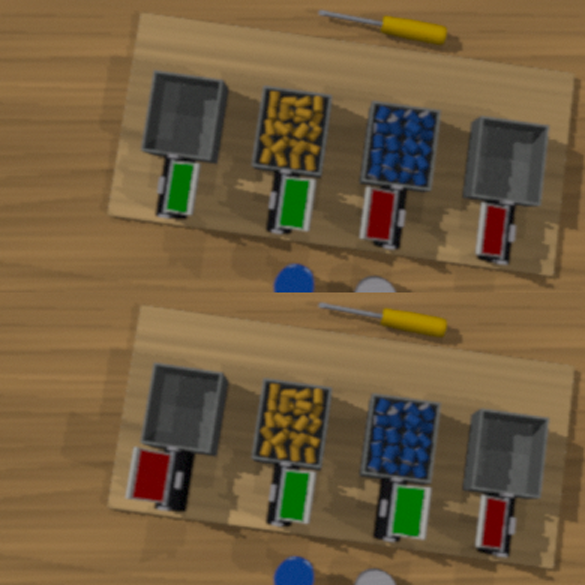

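The displaced bin is back within 0.5 mm and 0.003 rad of where it started. The tags read red, green, green, red for empty, brass, caps and empty, and nothing else has moved. The arm is clear, so I'm handing in.

```bash
python3 -c "
from cell import env; print(env.job_done())"
```

```text
the job is handed in; nothing more can be done
None
```

All four tags now read correctly (full bins green, empty bins red), but my first push shifted the empty bin at the +y end about 27 mm and 0.21 rad, against your instruction; I gripped it and slid it back to within about 0.5 mm before handing in, and nothing else moved.

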